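# Sort two piles of salvaged laptop parts into their trays

### The arm

A 6-joint arm with a two-finger parallel gripper is mounted at the origin on the work surface. World frame = base frame: x ahead of the robot, y to its left, z up, the work surface at z = 0. Lengths are in mm, angles in rad, forces in N, time in s.
With the tool pointing down it reaches from about 325 to 775 mm from the base axis. Payload 5.5 kg.
Tool frame: the origin (TCP) lies midway between the tips of the shut fingers; the grasp point (between the pads) lies 19 mm behind it; z points along the fingers, y is the line along which they close (so a half turn about z gives the same grasp; the last joint's range is limited). The gripper opens to 85 mm and grips with 20 to 120 N. Pads are 22 mm wide; open, the fingers measure 114 mm over their backs; the gripper's body (76 mm by 85 mm) begins 54 mm behind the grasp point. The pads swing forward as they close: fully open they stand 13 mm farther back than shut.
Start: joints at [1.114, 0.091, 1.231, -0, 1.82, -0.057], TCP at [233.546, 552.696, 231.275] pointing down, gripper open.
Joint ranges: [-2.87, 2.87], [-0.86, 2.18], [0.17, 2.46], [-1.51, 4.65], [0.06, 2.69], [-2.65, 2.65]. Speed limits (rad/s): [2.57, 2.57, 3.01, 3.14, 3.14, 3.14].

### API

Orientations are given as a unit quaternion [w, x, y, z].
In Python, from cell import manip gives the robot as it stands.
- The arm moves only by the shell command python3 -m crank 'ROWS'. ROWS is JSON, a list that holds one entry, the list of rows, each a list of 7 numbers: the shift along the tool's x, y, z each as a share of 0.04 m, from -1 to 1, then the turn, a rotation vector about the tool's x, y, z each as a share of 120 degrees, from -1 to 1, then the opening, from -1 (shut) to 1 (fully open). A call has 1 to 20 rows; each row shifts and turns the commanded pose from where the row before left it, along the tool's axes as they then stand; what a row does not reach is not made up. A row lasts 1/10 s, in which the tool goes at most 50 mm and 8.59 degrees, less where a joint would pass 70% of its speed; a pose out of reach is approached as far as the arm can. A call with a number of a shift or a turn outside -1 to 1 is refused whole. A call with a gripper value outside its range is refused whole. The fingers move at their own pace and stop on an object; the grip force is fixed at half the most. Time passes only in rows, so rows that do not move let the fingers close. It gives the time, the measured TCP pose, the force, the opening and the grip force at its end, in the units of the state.
- manip.get_state(): the state, without advancing time (a new reading comes with each control period).
- manip.camera(name): name is "side" or "top" or "wrist"; returns (picture, depth): 480x640x3 uint8, red, green, blue; 480x640 float32, mm along the optical axis (not along the pixel's ray), 0 where there is no reading.
- manip.camera_info(name): a dict with "vfov" (degrees; the focal length in pixels is half the picture's height over the tangent of half this angle, whatever the lens; pixels are square), "cx", "cy" (the principal point, pixels), "k1" (the pictures are not rectified: a ray, as slopes to the right and down, at radius r is drawn at 1 + k1 r^2 times it, then the intrinsics apply), "origin" and "rotation" of the camera in the world; the wrist camera has in their place "T_tool_cam" (4x4, takes a point from camera to tool coordinates, whose origin is the TCP and whose axes are the flange's). Camera axes: x right, y down, z forward; pixel columns grow to the right and rows downward; lengths in mm; the calibration is good to about 2 mm. A picture is of the moment at which its call begins: read the wrist's pose just before it. camera_info takes no time and is no camera call.
- manip.job_done(): hands the job in; it is judged then, once.
The state is a dict: "time_s": time; "q": joint angles; "joint_vel": joint speeds; "joint_torque": joint torques, N m; "tool_pos": TCP position; "tool_rot": TCP orientation; "wrist_force": force on the tool from outside, world axes, zero at the start; "moment": the same for the moment, N m; "finger_gap": finger opening in mm; "grip_force": force on a finger pad.
Only numpy, scipy, OpenCV 4.12 (cv2) and the standard library are available. Lean on these libraries where they do the work, as an engineer would, in place of code of your own. Each camera call takes 0.05 s, during which the arm holds its last target. There are 200 camera calls.

### The job

Take the two piles of salvaged parts apart and lay each part in its own tray: the black battery pack in the red tray, the white power brick in the blue tray, the orange drive in the yellow tray, the finned heat sink in the green tray and the small fan in the white tray. Each part must finish flat on the floor of its tray, inside the rim all round and right way up; set the parts down gently and never tip or drop them.

Things in the scene. Friction and masses are not known exactly. Their poses are not given: they have to be found in the camera images.
- battery: Laptop battery pack, a black bar with two yellow patches on top; about 0.26 kg, always at the bottom of a pile. Size 150 x 46 x 24 mm (x, y, z). Origin at the centre of its underside, x along its length, z up. Solid sides: grip across the 46 mm.
- brick: Power adapter brick without cable, white, rounded edges; about 0.28 kg, always at the bottom of a pile. Size 120 x 54 x 24 mm (x, y, z). Origin at the centre of its underside, x along its length, z up. Solid sides: grip across the 54 mm.
- drive: Portable drive in an orange sleeve with two grey stripes across the top; about 0.20 kg, lies crosswise on the battery or the brick. Size 100 x 60 x 24 mm (x, y, z). Origin at the centre of its underside, x along its length, z up. Solid sides: grip across the 60 mm.
- heatsink: Silver aluminium heat sink with fins running lengthwise; about 0.19 kg, lies crosswise on the battery or the brick. Size 80 x 50 x 24 mm (x, y, z). Origin at the centre of its underside, x along its length, z up. Solid sides: grip across the 50 mm.
- fan: Small square equipment fan, black frame with a blue rotor; about 0.05 kg, lies on the drive or on the heat sink. Size 40 x 40 x 20 mm (x, y, z). Origin at the centre of its underside, x along its side, z up. Solid sides: grip across the 40 mm.
- tray_red: Shallow red tray for the black battery pack, fixed to the table. Origin at the centre of its underside on the table, x along its length, z up. Outside 178 x 74 mm, inside 170 x 66 mm (10 mm clear of its part on every side); floor 3 mm thick, rim 8 mm above the table (5 mm above the floor).
- tray_blue: Shallow blue tray for the white power brick, fixed to the table. Origin at the centre of its underside on the table, x along its length, z up. Outside 148 x 82 mm, inside 140 x 74 mm (10 mm clear of its part on every side); floor 3 mm thick, rim 8 mm above the table (5 mm above the floor).
- tray_yellow: Shallow yellow tray for the orange portable drive, fixed to the table. Origin at the centre of its underside on the table, x along its length, z up. Outside 128 x 88 mm, inside 120 x 80 mm (10 mm clear of its part on every side); floor 3 mm thick, rim 8 mm above the table (5 mm above the floor).
- tray_green: Shallow green tray for the finned heat sink, fixed to the table. Origin at the centre of its underside on the table, x along its length, z up. Outside 108 x 78 mm, inside 100 x 70 mm (10 mm clear of its part on every side); floor 3 mm thick, rim 8 mm above the table (5 mm above the floor).
- tray_white: Shallow white tray for the small fan, fixed to the table. Origin at the centre of its underside on the table, x along its side, z up. Outside 68 x 68 mm, inside 60 x 60 mm (10 mm clear of its part on every side); floor 3 mm thick, rim 8 mm above the table (5 mm above the floor).
Not all that is in view belongs to the job. What is shaped like the brick but pink, purple or turquoise is not meant.

How it is judged:
By the outcome, as a careful person would: the job done as asked, in the order asked, and still so for the second after the job is handed in, with the robot touching nothing.
It also fails if it takes over 128 s, if anything falls off the work surface, if the arm or the gripper's body presses on something with over 40 N, if the wrist force passes 120 N, or if a joint passes its speed limit or range.

## Working session

There is one attempt and no reset: what is moved stays moved. The work goes in short steps, Python scripts to look and compute and a shell command to move; the robot and the scene stay as the last step left them, time stands still between calls to the robot, and variables do not carry over. Pictures are saved under pics/ and viewed, at most 14 in all, crops included, and the job is handed in when it is done.

```bash
mkdir -p pics; ls; cat > h.py <<'E'
import numpy as np, cv2
from cell import manip
def cam(n):
    s=manip.get_state(); p,d=manip.camera(n); i=manip.camera_info(n); return p,d,i,s
E
python3 - <<'E'
from h import *
p,d,i,s=cam("top"); cv2.imwrite("pics/top0.png",p[:,:,::-1]); np.savez("top0.npz",p=p,d=d)
print(i); print(s)
p,d,i,s=cam("side"); cv2.imwrite("pics/side0.png",p[:,:,::-1]); print(i)
print(manip.camera_info("wrist"))
E
```

```text
pics
{'vfov': 56.0238641537877, 'cx': 319.0913328484659, 'cy': 235.81789359449732, 'k1': -0.004226495366814272, 'origin': array([ 361.47744139,  -68.93585266, 1019.43548983]), 'rotation': array([ 0.07359785, -0.6830493 ,  0.72269443, -0.07576135])}
{'time_s': 0.0, 'q': array([ 1.11434070e+00,  9.18751811e-02,  1.23189048e+00, -1.66152327e-05,
        1.81980901e+00, -5.67095397e-02]), 'joint_vel': array([-1.17423245e-03,  1.12006655e-03, -2.01819849e-03,  8.39051231e-05,
        8.79903171e-04,  3.23454377e-04]), 'joint_torque': array([ 2.96173850e-03, -4.58748794e+01, -4.18013835e+01,  2.68666845e-04,
        1.23311739e-02,  4.25946894e-06]), 'tool_pos': array([233.39620124, 552.43333825, 230.13850941]), 'tool_rot': array([-2.43704919e-04,  1.98546806e-01,  9.80090906e-01, -9.60609532e-04]), 'wrist_force': array([0.89371721, 0.04759888, 0.97888249]), 'moment': array([-0.04784516, -0.01760625, -0.05194715]), 'grip_force': 0.0, 'finger_gap': 85.29963047240055}
{'vfov': 52.24008443377919, 'cx': 314.5001593812887, 'cy': 236.36468615524538, 'k1': -0.12729495748291172, 'origin': array([ -30.43291783, -845.55600909,  639.4055458 ]), 'rotation': array([-0.47168975,  0.82035847, -0.28285757,  0.15656425])}
{'vfov': 59.21524143944483, 'cx': 325.0198037453971, 'cy': 239.48954131909596, 'k1': -0.06201801470248413, 'T_tool_cam': array([[-3.71293309e-04, -9.54845569e-01, -2.97102342e-01,
         7.58702363e+01],
       [ 9.99999530e-01, -6.20686398e-04,  7.45085081e-04,
         1.06697521e+00],
       [-8.95848570e-04, -2.97101926e-01,  9.54845350e-01,
        -1.41436135e+02],
       [ 0.00000000e+00,  0.00000000e+00,  0.00000000e+00,
         1.00000000e+00]])}
```

View pics/top0.png

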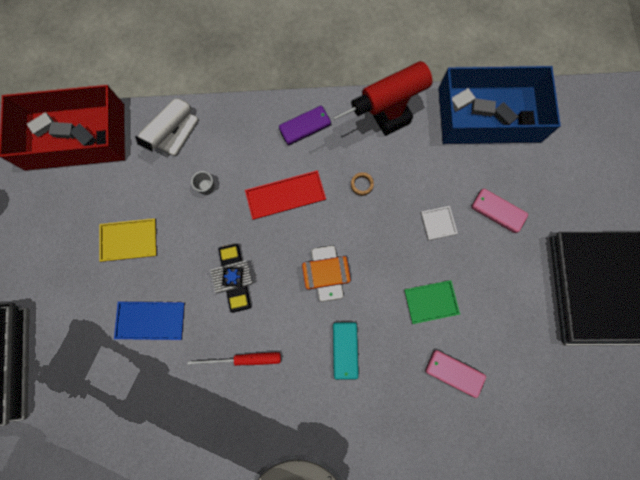

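View pics/side0.png

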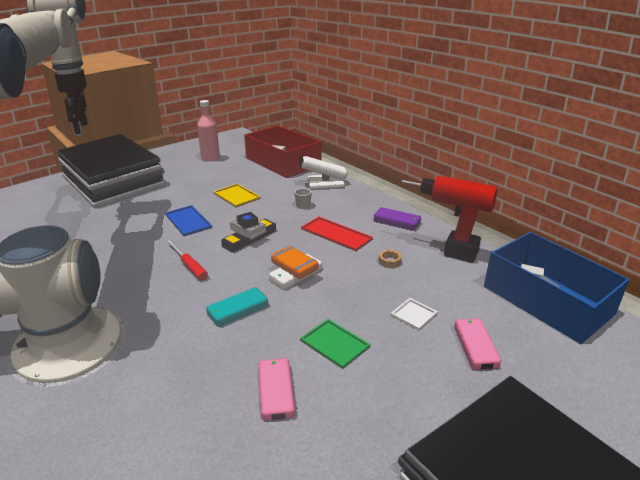

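```bash
cat >> h.py <<'E'
from scipy.spatial.transform import Rotation as R
def pose(i,s=None):
    if "origin" in i:
        return R.from_quat(i["rotation"],scalar_first=True).as_matrix(), i["origin"]
    T=i["T_tool_cam"]; A=R.from_quat(s["tool_rot"],scalar_first=True).as_matrix()
    return A@T[:3,:3], A@T[:3,3]+s["tool_pos"]
def cast(i,px,z,s=None):
    f=240/np.tan(np.radians(i["vfov"]/2)); K=np.array([[f,0,i["cx"]],[0,f,i["cy"]],[0,0,1.]])
    u=cv2.undistortPoints(np.float64(px).reshape(-1,1,2),K,np.array([i["k1"],0,0,0.]))[:,0]
    Rm,o=pose(i,s); r=np.c_[u,np.ones(len(u))]@Rm.T
    return o+r*((z-o[2])/r[:,2])[:,None]
def rect(i,mask,z,s=None,n=1):
    "largest n contours -> (centre x,y, long, short, angle of long side in deg, pixel centre)"
    cs=sorted(cv2.findContours(mask.astype(np.uint8),cv2.RETR_EXTERNAL,cv2.CHAIN_APPROX_NONE)[0],key=cv2.contourArea)[::-1][:n]
    out=[]
    for c in cs:
        w=cast(i,c[:,0],z,s)[:,:2]; (cx,cy),(a,b),t=cv2.minAreaRect(np.float32(w))
        if a<b: a,b,t=b,a,t+90
        out.append(np.r_[cx,cy,a,b,(t+90)%180-90,c[:,0].mean(0)].round(1))
    return out
def height(i,d,px,s=None):
    a,b=cast(i,[px],0,s)[0],cast(i,[px],100,s)[0]; Rm,o=pose(i,s)
    v=(b-a); v/=np.linalg.norm(v); k=d[int(px[1]),int(px[0])]/abs(v@Rm[:,2]); return (o-v*k if v[2]>0 else o+v*k).round(1)
def box(p,x0,y0,x1,y1):
    m=np.zeros(p.shape[:2],bool); m[y0:y1,x0:x1]=1; return m
E
cat > m1.py <<'E'
from h import *
z=np.load("top0.npz"); p,d=z["p"],z["d"]; i=manip.camera_info("top")
h=cv2.cvtColor(p,cv2.COLOR_RGB2HSV); H,S,V=[h[...,k].astype(int) for k in range(3)]
def m(b,hl,hh,s=110,v=60): return box(p,*b)&(H>=hl)&(H<=hh)&(S>=s)&(V>=v)
red=box(p,235,160,335,230)&((H<8)|(H>172))&(S>110)
print("red",rect(i,red,8))
print("blue",rect(i,m((100,290,200,350),105,130,110,30),8))
print("yel",rect(i,m((85,210,170,270),20,35),8))
print("grn",rect(i,m((395,270,470,335),45,80,90,40),8))
print("wht",rect(i,box(p,410,195,465,250)&(S<40)&(V>150),8))
print("drive",rect(i,cv2.morphologyEx(m((290,240,365,310),5,20,110,60).astype(np.uint8),cv2.MORPH_CLOSE,np.ones((7,7))),48))
print("brick",rect(i,box(p,290,235,365,310)&(S<40)&(V>150),24,n=2))
print("batt",rect(i,m((205,230,265,320),20,35,110,80),24,n=2))
print("rotor",rect(i,m((205,255,265,295),100,130,100,50),68))
print("fins",rect(i,box(p,205,250,262,300)&(S<60)&(V>130),48,n=4))
for q in [(300,350),(326,272),(322,252),(330,295),(232,277),(217,278),(246,276),(230,254),(238,300),(128,240),(345,350)]: print(q,height(i,d,q))
c=p[225:330,190:370]; cv2.imwrite("pics/crop1.png",cv2.resize(c,None,fx=4,fy=4,interpolation=cv2.INTER_CUBIC)[:,:,::-1])
E
python3 m1.py
```

```text
red [array([682.2,  -4. , 178. ,  75.7, -77.3, 284.8, 194.6])]
blue [array([409.3, 307.8, 149.7,  80.4,  86.8, 148.8, 320.5])]
yel [array([595.1, 361.5, 130. ,  89.4, -87.1, 127. , 239.8])]
grn [array([ 415.5, -319.5,  108.8,   77.6,  -82. ,  431.6,  301.8])]
wht [array([ 595.5, -356.6,   67.6,   67.3,  -81.1,  439.1,  222.1])]
drive [array([488.7, -87.9,  99.4,  59.7, -83.8, 325.8, 272.3])]
brick [array([446.9, -95. ,  49.9,  27.7, -83.8, 330. , 292.5]), array([536.6, -85.6,  50.3,  25.4, -85. , 323.5, 252.7])]
batt [array([439.2, 107.6,  37.1,  25. , -79.2, 237.8, 301. ]), array([547.8, 126.5,  36.6,  25.1, -80.4, 228.6, 252.9])]
rotor [array([488.3, 111.5,  34. ,  31.9,  86.8, 231.6, 275.9])]
fins [array([465.3, 136.1,  37.2,   3.2, -79.1, 222.5, 289. ]), array([475.3, 146.7,  10.7,   2.2,  86.8, 217.5, 284.7]), array([524.4,  88.5,   4.5,   1.6, -46.9, 244. , 260.5]), array([511.4, 151. ,  24.5,   2.3, -77.7, 215.5, 268. ])]
(300, 350) [327.  -22.1  -0.4]
(326, 272) [488.7 -88.2  51.2]
(322, 252) [537.5 -82.5  25.4]
(330, 295) [441.1 -94.5  24.9]
(232, 277) [487.1 111.4  68.4]
(217, 278) [490.7 149.7  38.6]
(246, 276) [491.5  86.5  38.4]
(230, 254) [544.1 122.6  28.2]
(238, 300) [441.5 107.3  25. ]
(128, 240) [593.9 360.3   6.8]
(345, 350) [ 322.5 -119.4   25. ]
```

View pics/crop1.png

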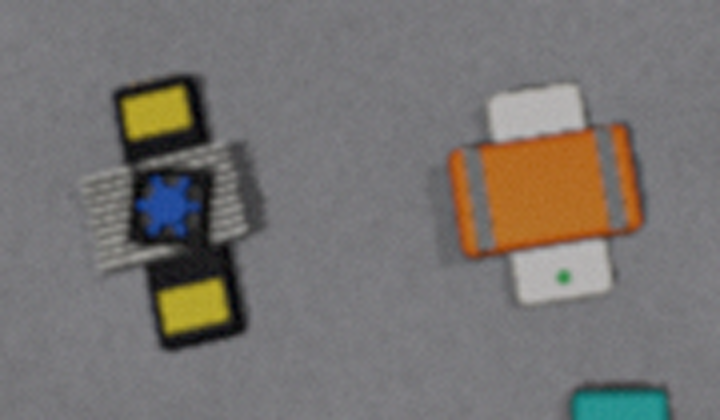

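The top view shows pile 1 (battery, heat sink and fan around (232,277)) and pile 2 (orange drive on the white brick around (326,272)). Possible bricks are the pink ones at (499,210) and (456,373), purple at (305,125), turquoise at (345,350), and the white one under the drive at (322,252)/(330,295). Only the white one fits the description, and the crop confirms it.

Sizes and heights match the specification. Next I'll write a delta helper and go over pile 1.

```bash
cat > plan.py <<'E'
import sys; from h import *
# usage: plan.py x y z yaw_of_tool_y(deg)  -> turn share, then shifts in shares of 40 mm after the turn
x,y,z,a=map(float,sys.argv[1:5]); s=manip.get_state()
A=R.from_quat(s["tool_rot"],scalar_first=True).as_matrix()
cur=np.degrees(np.arctan2(A[1,1],A[0,1])); t=(a-cur+90)%180-90
print("t",round(s["time_s"],2),"pos",s["tool_pos"].round(1),"yaw",cur.round(1),"tilt",np.degrees(np.arccos(-A[2,2])).round(2),"F",s["wrist_force"].round(1),"gap",round(s["finger_gap"],1),"grip",round(s["grip_force"],1),"q6",s["q"][5].round(2))
for tt in (t,t-180*np.sign(t)):
    B=R.from_euler("z",tt,degrees=True).as_matrix()@A; u=B.T@(np.array([x,y,z])-s["tool_pos"])/40
    print("world turn",tt.round(1),"-> wz share",(-tt/120).round(3),"| shift shares",u.round(2))
E
python3 plan.py 490 112 190 101
```

```text
t 0.1 pos [233.4 552.5 230.2] yaw 67.1 tilt 0.1 F [-0.2  0.5  0.3] gap 85.0 grip 0.0 q6 -0.06
world turn 33.9 -> wz share -0.283 | shift shares [ -4.19 -12.03   1.03]
world turn -146.1 -> wz share 1.217 | shift shares [ 4.19 12.03  0.99]
```

```bash
python3 -m crank '[[[0,0,0,0,0,-0.07,1],[0,0,0,0,0,-0.07,1],[0,0,0,0,0,-0.07,1],[0,0,0,0,0,-0.07,1],[-0.3,-0.86,0.07,0,0,0,1],[-0.3,-0.86,0.07,0,0,0,1],[-0.3,-0.86,0.07,0,0,0,1],[-0.3,-0.86,0.07,0,0,0,1],[-0.3,-0.86,0.07,0,0,0,1],[-0.3,-0.86,0.07,0,0,0,1],[-0.3,-0.86,0.07,0,0,0,1],[-0.3,-0.86,0.07,0,0,0,1],[-0.3,-0.86,0.07,0,0,0,1],[-0.3,-0.86,0.07,0,0,0,1],[-0.3,-0.86,0.07,0,0,0,1],[-0.3,-0.86,0.07,0,0,0,1],[-0.3,-0.86,0.07,0,0,0,1],[-0.3,-0.86,0.07,0,0,0,1],[0,0,0,0,0,0,1],[0,0,0,0,0,0,1]]]'
python3 plan.py 490 112 190 101
python3 - <<'E'
from h import *
p,d,i,s=cam("wrist"); cv2.imwrite("pics/w1.png",p[:,:,::-1]); np.savez("w1.npz",p=p,d=d,pos=s["tool_pos"],rot=s["tool_rot"])
E
```

```text
time_s: 2.1
tool_pos: [487.9, 110.1, 191.4]
tool_rot: [-0.001, -0.092, 0.996, 0.0]
wrist_force: [-0.5, 1.1, -0.6]
finger_gap: 85.5
grip_force: 0.0
t 2.1 pos [487.9 110.1 191.4] yaw 100.6 tilt 0.09 F [-0.5  1.1 -0.6] gap 85.5 grip 0.0 q6 -1.6
world turn 0.4 -> wz share -0.003 | shift shares [-0.06  0.04  0.04]
world turn -179.6 -> wz share 1.497 | shift shares [ 0.06 -0.04  0.04]
```

View pics/w1.png

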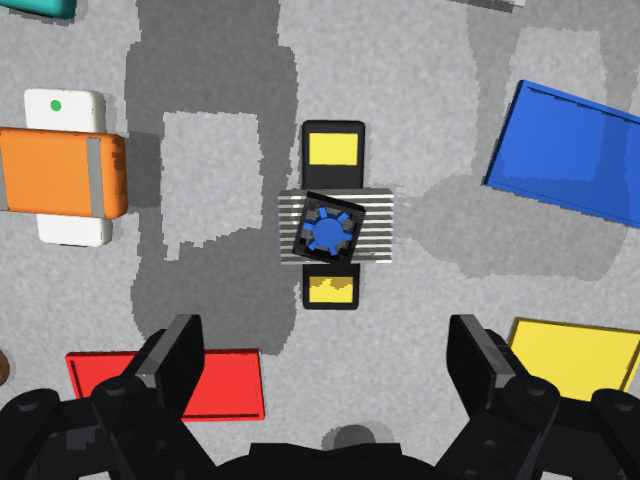

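Fan at (329,229), rotated about 13° relative to the heat sink at (336,227). The battery patches are at (333,150) and (331,290). I'll measure by height using the depth.

```bash
cat >> h.py <<'E'
def hmap(i,d,s=None):
    "world points per pixel from depth"
    v,u=np.mgrid[:480,:640]; a=cast(i,np.c_[u.ravel(),v.ravel()],0,s); Rm,o=pose(i,s); r=a-o
    w=o+r*(d.ravel()/(r@Rm[:,2]))[:,None]; return w.reshape(480,640,3)
E
cat > m2.py <<'E'
from h import *
z=np.load("w1.npz"); p,d=z["p"],z["d"]; s=dict(tool_pos=z["pos"],tool_rot=z["rot"]); i=manip.camera_info("wrist")
Z=hmap(i,d,s)[...,2]; Z=np.where(d>0,Z,0); b=box(p,270,110,405,315)
print("med",np.median(Z[100:120,200:250]),np.median(Z[135:160,315:350]),np.median(Z[215:245,318:340]))
fm=b&(Z>58); hm=b&(Z>36); bm=b&(Z>14)
print("fan",rect(i,fm,68,s)); print("hs+fan",rect(i,hm,48,s))
hb=hm.copy(); 
for zz,n in((24,"all"),): print(n,rect(i,bm,zz,s))
h=cv2.cvtColor(p,cv2.COLOR_RGB2HSV); print("rotor",rect(i,b&(h[...,0]>100)&(h[...,0]<130)&(h[...,1]>120)&(h[...,2]>50),66,s))
print("patches",rect(i,b&(h[...,0]>20)&(h[...,0]<35)&(h[...,1]>110)&(h[...,2]>60),24,s,2))
E
python3 m2.py
```

```text
med -1.2967416730593868 23.46919206633322 65.59095697592352
fan [array([488.9, 113.8,  41.7,  39.9,  -4.9, 328. , 230.9])]
hs+fan [array([492.5, 119.8,  79.5,  55.5, -79.4, 339.8, 220.2])]
all [array([492.3, 120.3, 147.2,  85.7,  11.3, 334.6, 216.2])]
rotor [array([489.2, 113.3,  34. ,  31.3,  85. , 327.6, 230.4])]
patches [array([440. , 108.3,  34.8,  22.8, -79.4, 332.8, 148.5]), array([547.9, 127. ,  34.5,  22.5, -79.5, 330.5, 289.1])]
```

```bash
python3 plan.py 489 113.2 56 85.1
```

```text
t 2.15 pos [487.7 110.9 191.8] yaw 100.7 tilt 0.06 F [-0.4  0.3 -0.1] gap 85.5 grip 0.0 q6 -1.6
world turn -15.6 -> wz share 0.13 | shift shares [-0.03  0.06  3.39]
world turn 164.4 -> wz share -1.37 | shift shares [ 0.03 -0.06  3.39]
```

```bash
python3 -m crank '[[[0,0,0.3,0,0,0.065,1],[0,0,0.5,0,0,0.065,1],[-0.03,0.06,0.5,0,0,0,1],[0,0,0.5,0,0,0,1],[0,0,0.5,0,0,0,1],[0,0,0.5,0,0,0,1],[0,0,0.4,0,0,0,1],[0,0,0.2,0,0,0,1],[0,0,0,0,0,0,1],[0,0,0,0,0,0,-1],[0,0,0,0,0,0,-1],[0,0,0,0,0,0,-1],[0,0,0,0,0,0,-1],[0,0,0,0,0,0,-1],[0,0,0,0,0,0,-1],[0,0,0,0,0,0,-1]]]'
python3 plan.py 489 113.2 56 85.1
```

```text
time_s: 3.75
tool_pos: [490.3, 113.0, 57.5]
tool_rot: [0.001, 0.043, 0.999, 0.0]
wrist_force: [-0.3, -1.3, 6.1]
finger_gap: 38.2
grip_force: 60.8
t 3.75 pos [490.3 113.   57.5] yaw 85.1 tilt 0.15 F [-0.3 -1.3  6.1] gap 38.2 grip 60.8 q6 -1.33
world turn 0.0 -> wz share -0.0 | shift shares [0.03 0.   0.04]
world turn -180.0 -> wz share 1.5 | shift shares [-0.03 -0.    0.04]
```

```bash
python3 -m crank '[[[0,0,-0.2,0,0,0,-1],[0,0,-0.5,0,0,0,-1],[0,0,-0.7,0,0,-0.055,-1],[0,0,-0.6,0,0,-0.06,-1],[0,0,0,0,0,0,-1]]]'
python3 plan.py 595.5 -356.6 40 98.9
```

```text
time_s: 4.25
tool_pos: [491.0, 113.2, 140.3]
tool_rot: [0.003, -0.079, 0.997, 0.0]
wrist_force: [-0.3, -0.5, 0.0]
finger_gap: 38.3
grip_force: 60.2
t 4.25 pos [491.  113.2 140.3] yaw 99.0 tilt 0.37 F [-0.3 -0.5  0. ] gap 38.3 grip 60.2 q6 -1.57
world turn -0.1 -> wz share 0.001 | shift shares [ -0.75 -12.01   2.51]
world turn 179.9 -> wz share -1.499 | shift shares [ 0.78 12.01  2.5 ]
```

```bash
python3 -m crank '[[[-0.05,-0.4,0,0,0,0,-1],[-0.05,-0.81,0,0,0,0,-1],[-0.06,-0.9,0,0,0,0,-1],[-0.06,-0.9,0,0,0,0,-1],[-0.06,-0.9,0,0,0,0,-1],[-0.06,-0.9,0,0,0,0,-1],[-0.06,-0.9,0,0,0,0,-1],[-0.06,-0.9,0,0,0,0,-1],[-0.06,-0.9,0,0,0,0,-1],[-0.05,-0.9,0,0,0,0,-1],[-0.05,-0.9,0,0,0,0,-1],[-0.05,-0.9,0.2,0,0,0,-1],[-0.05,-0.9,0.3,0,0,0,-1],[-0.05,-0.6,0.5,0,0,0,-1],[0,-0.3,0.5,0,0,0,-1],[0,0,0.5,0,0,0,-1],[0,0,0.3,0,0,0,-1],[0,0,0,0,0,0,-1],[0,0,0,0,0,0,-1]]]'
python3 plan.py 595.5 -356.6 13 98.9
```

```text
time_s: 6.15
tool_pos: [594.2, -356.2, 44.2]
tool_rot: [-0.0, -0.078, 0.997, 0.0]
wrist_force: [-0.6, 0.5, -0.5]
finger_gap: 38.1
grip_force: 60.3
t 6.15 pos [ 594.2 -356.2   44.2] yaw 98.9 tilt 0.02 F [-0.6  0.5 -0.5] gap 38.1 grip 60.3 q6 -2.32
world turn -0.0 -> wz share 0.0 | shift shares [-0.03 -0.02  0.78]
world turn 180.0 -> wz share -1.5 | shift shares [0.03 0.02 0.78]
```

```bash
python3 -m crank '[[[-0.03,-0.01,0.3,0,0,0,-1],[0,0,0.3,0,0,0,-1],[0,0,0.12,0,0,0,-1],[0,0,0,0,0,0,-1],[0,0,0,0,0,0,-1]]]'
python3 -m crank '[[[0,0,0.025,0,0,0,-1],[0,0,0,0,0,0,-1]]]'
python3 -m crank '[[[0,0,0.025,0,0,0,-1],[0,0,0,0,0,0,-1]]]'
```

```text
time_s: 6.65
tool_pos: [595.3, -357.1, 15.2]
tool_rot: [-0.0, -0.078, 0.997, 0.0]
wrist_force: [-0.0, 0.0, -0.4]
finger_gap: 38.0
grip_force: 60.3
time_s: 6.85
tool_pos: [595.5, -357.3, 14.7]
tool_rot: [0.0, -0.078, 0.997, -0.0]
wrist_force: [-0.2, -0.3, -0.0]
finger_gap: 38.2
grip_force: 60.3
time_s: 7.05
tool_pos: [595.3, -357.2, 13.3]
tool_rot: [0.0, -0.078, 0.997, -0.0]
wrist_force: [-1.4, -0.2, -0.7]
finger_gap: 38.4
grip_force: 60.3
```

```bash
python3 -m crank '[[[0,0,0.02,0,0,0,-1],[0,0,0,0,0,0,-1]]]' | egrep 'pos|force'
python3 -m crank '[[[0,0,0.02,0,0,0,-1],[0,0,0,0,0,0,-1]]]'| egrep 'pos|force'
```

```text
tool_pos: [595.4, -357.2, 12.6]
wrist_force: [-0.1, 0.6, 0.3]
grip_force: 60.3
tool_pos: [595.4, -357.2, 12.5]
wrist_force: [-2.8, 0.3, 4.2]
grip_force: 60.8
```

```bash
python3 -m crank '[[[0,0,0,0,0,0,1],[0,0,0,0,0,0,1],[0,0,0,0,0,0,1],[0,0,0,0,0,0,1],[0,0,0,0,0,0,1],[0,0,-0.3,0,0,0,1],[0,0,-0.5,0,0,0,1],[0,0,-0.6,0,0,0.07,1],[0,0,-0.6,0,0,0.07,1],[0,0,-0.6,0,0,0.07,1],[0,0,-0.6,0,0,0.07,1],[0,0,-0.5,0,0,0.07,1],[0,0,-0.4,0,0,0.07,1],[0,0,-0.3,0,0,0.07,1],[0,0,0,0,0,0.07,1],[0,0,0,0,0,0.07,1],[0,0,0,0,0,0.07,1],[0,0,0,0,0,0.036,1]]]'
python3 plan.py 491 118.5 180 10.6
python3 - <<'E'
from h import *
p,d,i,s=cam("top"); cv2.imwrite("pics/t1.png",cv2.resize(p[195:250,410:470],None,fx=6,fy=6)[:,:,::-1])
E
```

```text
time_s: 9.25
tool_pos: [595.4, -357.2, 189.0]
tool_rot: [0.001, 0.641, 0.768, 0.0]
wrist_force: [0.0, 0.2, -0.1]
finger_gap: 85.5
grip_force: 0.0
t 9.25 pos [ 595.4 -357.2  189. ] yaw 10.3 tilt 0.07 F [ 0.   0.2 -0.1] gap 85.5 grip 0.0 q6 -0.77
world turn 0.3 -> wz share -0.003 | shift shares [12.17 -0.38  0.21]
world turn -179.7 -> wz share 1.497 | shift shares [-12.17   0.38   0.23]
```

View pics/t1.png

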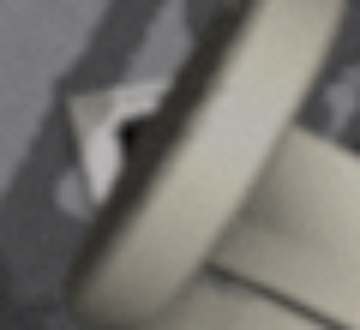

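The arm hides the tray in that view, so I'll check the fan later. On to the heat sink.

```bash
python3 -m crank '[[[0.5,-0.02,0.02,0,0,0,1],[0.9,-0.03,0.02,0,0,0,1],[0.9,-0.03,0.02,0,0,0,1],[0.9,-0.03,0.02,0,0,0,1],[0.9,-0.03,0.02,0,0,0,1],[0.9,-0.03,0.02,0,0,0,1],[0.9,-0.03,0.02,0,0,0,1],[0.9,-0.03,0.02,0,0,0,1],[0.9,-0.03,0.02,0,0,0,1],[0.9,-0.03,0.02,0,0,0,1],[0.9,-0.03,0,0,0,0,1],[0.9,-0.02,0,0,0,0,1],[0.9,-0.02,0,0,0,0,1],[0.87,-0.02,0,0,0,0,1],[0,0,0,0,0,0,1],[0,0,0,0,0,0,1],[0,0,0,0,0,0,1]]]' | head -2
python3 - <<'E'
from h import *
p,d,i,s=cam("wrist"); cv2.imwrite("pics/w2.png",p[:,:,::-1]); np.savez("w2.npz",p=p,d=d,pos=s["tool_pos"],rot=s["tool_rot"])
W=hmap(i,d,s); Z=np.where(d>0,W[...,2],0)
near=(np.hypot(W[...,0]-491,W[...,1]-118)<100)&(Z<75)
print("hs",rect(i,(near&(Z>36)),48,s)); 
# fins are uneven: use x,y of all points above 36 too
P=W[near&(Z>36)][:,:2]; print(len(P),cv2.minAreaRect(np.float32(P)))
print("battery",rect(i,near&(Z>12)&(Z<30),24,s,2))
p,d,i,s=cam("top"); h=cv2.cvtColor(p,cv2.COLOR_RGB2HSV)
m=box(p,410,195,465,250)
print("white",rect(i,m&(h[...,1]<40)&(h[...,2]>140),8)); print("fanrotor",rect(i,m&(h[...,0]>100)&(h[...,0]<130)&(h[...,1]>100)&(h[...,2]>50),20))
print("dark",rect(i,m&(h[...,2]<60),23)); W=hmap(i,d); print("z fan",np.median(W[m&(h[...,2]<60)][:,2]))
cv2.imwrite("pics/t2.png",cv2.resize(p[195:250,410:470],None,fx=6,fy=6)[:,:,::-1])
E
python3 plan.py 491 118.5 31 10.6
```

```text
time_s: 11.0
tool_pos: [491.3, 117.9, 180.1]
hs [array([469.9, 116.3,  80.6,   3.1, -78.4, 292. , 222. ])]
4103 ((492.73046875, 119.92459106445312), (49.57301330566406, 80.48344421386719), 11.693414688110352)
battery [array([542.8, 128.4,  48.1,  46.5,  10.5, 395. , 216.9]), array([443.8, 111.1,  46.6,  46.5,   9.4, 258.8, 215.8])]
white [array([ 595.9, -357. ,   70.1,   70.1,  -81.3,  439.3,  222.1])]
fanrotor [array([ 594.8, -357.7,   33.5,   31.6,  -84.9,  440.8,  221.1])]
dark [array([ 593.2, -354.9,   41.7,   38.6,  -81.7,  440.1,  221.5])]
z fan 20.25859289159598
t 11.1 pos [491.4 117.6 179.9] yaw 10.5 tilt 0.02 F [-0.2  1.1 -0.1] gap 85.6 grip 0.0 q6 -0.02
world turn 0.1 -> wz share -0.001 | shift shares [ 0.03 -0.01  3.72]
world turn -179.9 -> wz share 1.499 | shift shares [-0.02  0.    3.72]
```

View pics/t2.png

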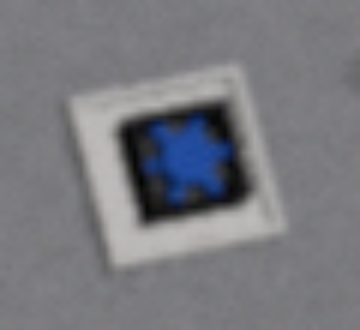

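View pics/w2.png

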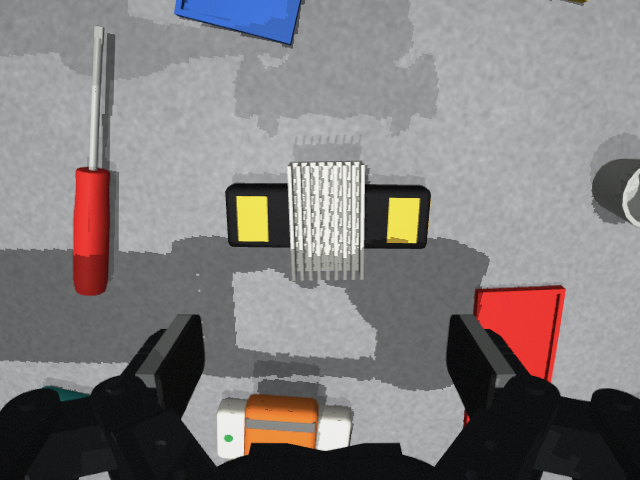

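The fan lies flat and centred in the white tray (crop 185,160). The heat sink at (327,220) is clear to grip.

```bash
python3 -m crank '[[[-0.03,0.03,0.4,0,0,0,1],[0,0,0.6,0,0,0,1],[0,0,0.6,0,0,0,1],[0,0,0.6,0,0,0,1],[0,0,0.6,0,0,0,1],[0,0,0.5,0,0,0,1],[0,0,0.3,0,0,0,1],[0,0,0.12,0,0,0,1],[0,0,0,0,0,0,1],[0,0,0,0,0,0,-1],[0,0,0,0,0,0,-1],[0,0,0,0,0,0,-1],[0,0,0,0,0,0,-1],[0,0,0,0,0,0,-1],[0,0,0,0,0,0,-1]]]'
python3 -m crank '[[[0,0,-0.15,0,0,0,-1],[0,0,-0.4,0,0,0,-1],[0,0,-0.7,0,0,0,-1],[0,0,-0.7,0,0,0,-1],[0,0,0,0,0,0,-1]]]'
python3 plan.py 415.5 -319.5 30 8
```

```text
time_s: 12.6
tool_pos: [493.4, 117.8, 32.4]
tool_rot: [0.001, 0.639, 0.769, 0.001]
wrist_force: [0.4, -1.4, 4.8]
finger_gap: 48.4
grip_force: 65.0
time_s: 13.1
tool_pos: [494.4, 118.0, 113.3]
tool_rot: [0.002, 0.639, 0.769, 0.003]
wrist_force: [1.1, -1.0, -0.9]
finger_gap: 48.8
grip_force: 64.4
t 13.1 pos [494.4 118.  113.3] yaw 10.6 tilt 0.39 F [ 1.1 -1.  -0.9] gap 48.8 grip 64.4 q6 -0.02
world turn -2.6 -> wz share 0.022 | shift shares [-10.56  -3.49   2.06]
world turn 177.4 -> wz share -1.478 | shift shares [10.56  3.46  2.11]
```

```bash
python3 -m crank '[[[0,0,0,0,0,0.022,-1],[-0.5,-0.16,0,0,0,0,-1],[-0.9,-0.3,0,0,0,0,-1],[-0.9,-0.3,0,0,0,0,-1],[-0.9,-0.3,0,0,0,0,-1],[-0.9,-0.3,0,0,0,0,-1],[-0.9,-0.3,0,0,0,0,-1],[-0.9,-0.3,0,0,0,0,-1],[-0.9,-0.3,0,0,0,0,-1],[-0.9,-0.3,0,0,0,0,-1],[-0.9,-0.3,0,0,0,0,-1],[-0.9,-0.3,0,0,0,0,-1],[-0.9,-0.3,0.2,0,0,0,-1],[-0.21,-0.03,0.4,0,0,0,-1],[0,0,0.5,0,0,0,-1],[0,0,0.5,0,0,0,-1],[0,0,0.3,0,0,0,-1],[0,0,0,0,0,0,-1],[0,0,0,0,0,0,-1]]]'
python3 plan.py 415.5 -321 11 8
```

```text
time_s: 15.0
tool_pos: [412.8, -321.8, 32.8]
tool_rot: [-0.0, 0.656, 0.754, -0.0]
wrist_force: [-0.4, 1.0, -1.3]
finger_gap: 48.2
grip_force: 64.2
t 15.0 pos [ 412.8 -321.8   32.8] yaw 8.0 tilt 0.03 F [-0.4  1.  -1.3] gap 48.2 grip 64.2 q6 -0.87
world turn 0.0 -> wz share -0.0 | shift shares [0.01 0.07 0.55]
world turn -180.0 -> wz share 1.5 | shift shares [-0.01 -0.07  0.55]
```

```bash
python3 -m crank '[[[0,0.07,0.25,0,0,0,-1],[0,0,0.2,0,0,0,-1],[0,0,0,0,0,0,-1],[0,0,0,0,0,0,-1]]]' | egrep 'pos|st_f'
for k in 1; do python3 -m crank '[[[0,0,0.03,0,0,0,-1],[0,0,0,0,0,0,-1]]]'| egrep 'pos|st_f'; done
python3 -m crank '[[[0,0,0.02,0,0,0,-1],[0,0,0,0,0,0,-1]]]'| egrep 'pos|st_f'
python3 -m crank '[[[0,0,0.02,0,0,0,-1],[0,0,0,0,0,0,-1]]]'| egrep 'pos|st_f'
```

```text
tool_pos: [415.4, -321.4, 14.6]
wrist_force: [0.5, -0.5, -0.6]
tool_pos: [415.6, -321.7, 13.9]
wrist_force: [-1.0, 0.2, -2.2]
tool_pos: [415.6, -321.6, 12.9]
wrist_force: [0.5, 0.2, -2.5]
tool_pos: [415.5, -321.6, 12.0]
wrist_force: [-0.8, -0.5, -1.9]
```

```bash
python3 -m crank '[[[0,0,0.02,0,0,0,-1],[0,0,0,0,0,0,-1]]]'| egrep 'pos|st_f'
python3 -m crank '[[[0,0,0.02,0,0,0,-1],[0,0,0,0,0,0,-1]]]'| egrep 'pos|st_f'
```

```text
tool_pos: [415.6, -321.7, 11.5]
wrist_force: [0.2, -0.1, -0.4]
tool_pos: [415.6, -321.7, 11.5]
wrist_force: [-3.1, 2.1, 4.5]
```

```bash
python3 -m crank '[[[0,0,0,0,0,0,1],[0,0,0,0,0,0,1],[0,0,0,0,0,0,1],[0,0,0,0,0,0,1],[0,0,-0.2,0,0,0,1],[0,0,-0.5,0,0,0,1],[0,0,-0.8,0,0,0.015,1],[0,0,-0.9,0,0,0,1],[0,0,-0.9,0,0,0,1],[0,0,-0.6,0,0,0,1],[0,0,0,0,0,0,1]]]'
python3 plan.py 488.7 -87.9 180 6.2
```

```text
time_s: 17.5
tool_pos: [417.0, -322.9, 172.2]
tool_rot: [0.004, 0.668, 0.744, 0.0]
wrist_force: [1.3, 0.1, 1.2]
finger_gap: 85.3
grip_force: 0.0
t 17.5 pos [ 417.  -322.9  172.2] yaw 6.1 tilt 0.51 F [1.3 0.1 1.2] gap 85.3 grip 0.0 q6 -0.83
world turn 0.1 -> wz share -0.001 | shift shares [ 5.64  2.42 -0.22]
world turn -179.9 -> wz share 1.499 | shift shares [-5.65 -2.41 -0.17]
```

```bash
python3 -m crank '[[[0.44,0.22,-0.04,0,0,0,1],[0.85,0.36,-0.04,0,0,0,1],[0.85,0.36,-0.04,0,0,0,1],[0.85,0.36,-0.04,0,0,0,1],[0.85,0.36,-0.04,0,0,0,1],[0.85,0.36,0,0,0,0,1],[0.7,0.3,0,0,0,0,1],[0.25,0.1,0,0,0,0,1],[0,0,0,0,0,0,1],[0,0,0,0,0,0,1]]]' | head -2
python3 - <<'E'
from h import *
p,d,i,s=cam("wrist")
W=hmap(i,d,s); Z=np.where(d>0,W[...,2],0)
near=(np.hypot(W[...,0]-489,W[...,1]+88)<85)&(Z<60)&(np.arange(480)[:,None]<330)
print("drive",rect(i,near&(Z>36),48,s),np.median(Z[near&(Z>36)])); print("brick",rect(i,near&(Z>12)&(Z<32),24,s,2))
p,d,i,s=cam("top"); m=box(p,395,270,470,335); W=hmap(i,d)
k=m&(W[...,2]>18); print("hs",rect(i,k,27),np.percentile(W[k][:,2],[10,50,90]))
cv2.imwrite("pics/t3.png",cv2.resize(p[270:335,395:470],None,fx=6,fy=6)[:,:,::-1])
E
python3 plan.py 488.7 -87.9 30 6.2
```

```text
time_s: 18.5
tool_pos: [487.4, -87.7, 174.1]
drive [array([490.3, -84.4,  97.5,  57.9, -84. , 329.1, 221.9])] 46.43744969423625
brick [array([536.3, -82.3,  53.2,  28.7, -84.1, 392. , 220.7]), array([446.6, -91.9,  53.1,  25.9, -83.9, 267.7, 220.1])]
hs [array([ 439.5, -317.3,   79.5,    3.4,  -82.1,  431.5,  290.1])] [25.45832484 28.62024684 31.93384885]
t 18.6 pos [487.4 -88.2 174.2] yaw 6.0 tilt 0.04 F [0.9 0.3 0.8] gap 85.4 grip 0.0 q6 -0.35
world turn 0.2 -> wz share -0.001 | shift shares [0.   0.04 3.61]
world turn -179.8 -> wz share 1.499 | shift shares [-0.   -0.03  3.61]
```

View pics/t3.png

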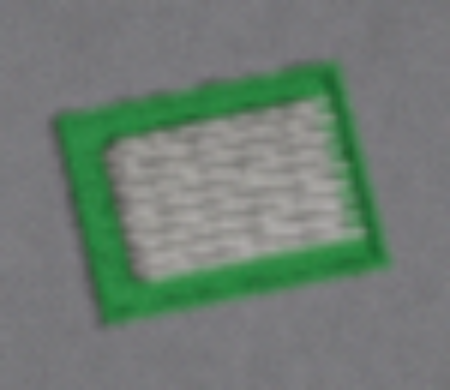

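The heat sink is centred inside the green tray. Grip the drive next.

```bash
python3 -m crank '[[[0.05,0.05,0.4,0,0,0,1],[0,0,0.6,0,0,0,1],[0,0,0.6,0,0,0,1],[0,0,0.6,0,0,0,1],[0,0,0.6,0,0,0,1],[0,0,0.4,0,0,0,1],[0,0,0.3,0,0,0,1],[0,0,0.12,0,0,0,1],[0,0,0,0,0,0,1],[0,0,0,0,0,0,-1],[0,0,0,0,0,0,-1],[0,0,0,0,0,0,-1],[0,0,0,0,0,0,-1],[0,0,0,0,0,0,-1],[0,0,0,0,0,0,-1]]]'
python3 -m crank '[[[0,0,-0.15,0,0,0,-1],[0,0,-0.4,0,0,0,-1],[0,0,-0.7,0,0,0,-1],[0,0,-0.8,0,0,0.029,-1],[0,0,-0.2,0,0,0,-1],[0,0,0,0,0,0,-1]]]'
python3 plan.py 595.1 361.5 35 2.9
```

```text
time_s: 20.1
tool_pos: [490.4, -85.0, 31.3]
tool_rot: [0.001, 0.668, 0.744, 0.001]
wrist_force: [0.4, 0.0, 6.4]
finger_gap: 58.3
grip_force: 67.5
time_s: 20.7
tool_pos: [490.2, -84.9, 120.7]
tool_rot: [0.001, 0.69, 0.724, 0.001]
wrist_force: [-0.3, 0.1, -2.3]
finger_gap: 58.4
grip_force: 66.7
t 20.7 pos [490.2 -84.9 120.7] yaw 2.7 tilt 0.15 F [-0.3  0.1 -2.3] gap 58.4 grip 66.7 q6 -0.29
world turn 0.2 -> wz share -0.001 | shift shares [11.01  3.18  2.14]
world turn -179.8 -> wz share 1.499 | shift shares [-11.01  -3.19   2.14]
```

```bash
python3 -m crank '[[[0.5,0.15,0,0,0,0,-1],[0.9,0.26,0,0,0,0,-1],[0.9,0.26,0,0,0,0,-1],[0.9,0.26,0,0,0,0,-1],[0.9,0.26,0,0,0,0,-1],[0.9,0.26,0,0,0,0,-1],[0.9,0.26,0,0,0,0,-1],[0.9,0.26,0,0,0,0,-1],[0.9,0.26,0,0,0,0,-1],[0.9,0.26,0,0,0,0,-1],[0.9,0.26,0,0,0,0,-1],[0.9,0.26,0.1,0,0,0,-1],[0.9,0.26,0.4,0,0,0,-1],[0.6,0.17,0.5,0,0,0,-1],[0.1,0,0.5,0,0,0,-1],[0,0,0.4,0,0,0,-1],[0,0,0.2,0,0,0,-1],[0,0,0,0,0,0,-1],[0,0,0,0,0,0,-1]]]' >/dev/null
python3 plan.py 595.1 361.5 13 2.9
```

```text
t 22.6 pos [605.1 400.5  36.4] yaw 2.6 tilt 0.04 F [ 0.5  0.1 -1.9] gap 58.3 grip 66.6 q6 0.49
world turn 0.3 -> wz share -0.002 | shift shares [-0.96 -0.3   0.58]
world turn -179.7 -> wz share 1.498 | shift shares [0.96 0.3  0.58]
```

```bash
python3 -m crank '[[[-0.4,-0.1,0,0,0,0,-1],[-0.4,-0.15,0,0,0,0,-1],[-0.16,-0.05,0,0,0,0,-1],[0,0,0.3,0,0,0,-1],[0,0,0.2,0,0,0,-1],[0,0,0,0,0,0,-1],[0,0,0,0,0,0,-1]]]' >/dev/null
python3 plan.py 595.1 361.5 10 2.9
python3 -m crank '[[[0,0,0.05,0,0,0,-1],[0,0,0,0,0,0,-1]]]'| egrep 'pos|st_f'
python3 -m crank '[[[0,0,0.03,0,0,0,-1],[0,0,0,0,0,0,-1]]]'| egrep 'pos|st_f'
```

```text
t 23.3 pos [594.  362.5  14.6] yaw 2.7 tilt 0.09 F [-0.9  0.3 -1.9] gap 58.4 grip 66.6 q6 0.45
world turn 0.2 -> wz share -0.002 | shift shares [-0.03  0.03  0.11]
world turn -179.8 -> wz share 1.498 | shift shares [ 0.03 -0.03  0.11]
tool_pos: [594.5, 362.5, 13.6]
wrist_force: [0.4, 0.3, -2.4]
tool_pos: [594.5, 362.3, 12.4]
wrist_force: [-0.5, 0.5, -2.4]
```

```bash

python3 -m crank '[[[0,0,0.03,0,0,0,-1],[0,0,0,0,0,0,-1]]]'| egrep 'pos|st_f'
python3 -m crank '[[[0,0,0.02,0,0,0,-1],[0,0,0,0,0,0,-1]]]'| egrep 'pos|st_f'
python3 -m crank '[[[0,0,0.01,0,0,0,-1],[0,0,0,0,0,0,-1]]]'| egrep 'pos|st_f'
```

```text
tool_pos: [594.4, 362.1, 11.1]
wrist_force: [0.1, -0.6, -2.5]
tool_pos: [594.5, 362.2, 10.5]
wrist_force: [0.7, 0.1, -2.8]
tool_pos: [594.6, 362.2, 10.5]
wrist_force: [-1.0, -0.7, 0.5]
```

```bash
python3 -m crank '[[[0,0,0,0,0,0,1],[0,0,0,0,0,0,1],[0,0,0,0,0,0,1],[0,0,0,0,0,0,1],[0,0,-0.2,0,0,0,1],[0,0,-0.5,0,0,0,1],[0,0,-0.7,0,0,0.07,1],[0,0,-0.8,0,0,0.07,1],[0,0,-0.8,0,0,0.07,1],[0,0,-0.8,0,0,0.07,1],[0,0,-0.3,0,0,0.07,1],[0,0,0,0,0,0.07,1],[0,0,0,0,0,0.07,1],[0,0,0,0,0,0.07,1],[0,0,0,0,0,0.07,1],[0,0,0,0,0,0.06,1]]]' | head -2
python3 plan.py 493.5 118.5 180 100
```

```text
time_s: 25.9
tool_pos: [594.5, 362.2, 174.9]
t 25.9 pos [594.5 362.2 174.9] yaw -80.5 tilt 0.04 F [ 0.7 -0.  -0.6] gap 85.6 grip 0.0 q6 1.9
world turn 0.5 -> wz share -0.004 | shift shares [-3.55  5.56 -0.13]
world turn -179.5 -> wz share 1.496 | shift shares [ 3.55 -5.56 -0.12]
```

```bash
python3 -m crank '[[[-0.25,0.4,-0.05,0,0,0,1],[-0.5,0.78,-0.05,0,0,0,1],[-0.5,0.78,0,0,0,0,1],[-0.5,0.78,0,0,0,0,1],[-0.5,0.78,0,0,0,0,1],[-0.5,0.78,0,0,0,0,1],[-0.5,0.78,0,0,0,0,1],[-0.3,0.48,0,0,0,0,1],[0,0,0,0,0,0,1],[0,0,0,0,0,0,1]]]' | head -2
python3 - <<'E'
from h import *
p,d,i,s=cam("wrist")
W=hmap(i,d,s); Z=np.where(d>0,W[...,2],0)
near=(np.hypot(W[...,0]-493,W[...,1]-118)<90)&(Z<60)&(np.arange(480)[:,None]<345)
print("batt",rect(i,near&(Z>12),24,s),np.median(Z[near&(Z>12)]))
p,d,i,s=cam("top"); m=box(p,85,205,170,270); W=hmap(i,d); h=cv2.cvtColor(p,cv2.COLOR_RGB2HSV)
k=m&(W[...,2]>17); print("drive",rect(i,k,27),np.percentile(W[k][:,2],[10,50,90])); print("tray",rect(i,m&(h[...,1]>100),8))
b=box(p,200,230,270,320)&(W[...,2]>14); print("batt top",rect(i,b,24))
b=box(p,290,230,370,310)&(W[...,2]>14); print("brick top",rect(i,b,24))
cv2.imwrite("pics/t4.png",cv2.resize(p[205:270,85:170],None,fx=6,fy=6)[:,:,::-1])
E
python3 plan.py 493.5 118.5 9 100
```

```text
time_s: 26.9
tool_pos: [492.8, 118.7, 179.0]
batt [array([495.9, 117.8, 147.9,  45.2,   9.9, 328.3, 207.4])] 22.82938836063704
drive [array([597.6, 355.8, 203.1, 147.6,  86.8, 128.9, 235.6])] [535.26314622 559.00198031 563.93869745]
tray []
batt top [array([502.9, 133.6, 201.9, 114. ,  -0. , 222.4, 278.2])]
brick top [array([491.4, -91. , 120.3,  55. ,   6.5, 327.2, 272.9])]
t 27.0 pos [492.9 119.5 178.4] yaw -80.1 tilt 0.04 F [ 0.8 -0.3 -0.7] gap 85.4 grip 0.0 q6 1.57
world turn 0.1 -> wz share -0.001 | shift shares [0.01 0.03 4.24]
world turn -179.9 -> wz share 1.499 | shift shares [-0.01 -0.03  4.24]
```

View pics/t4.png

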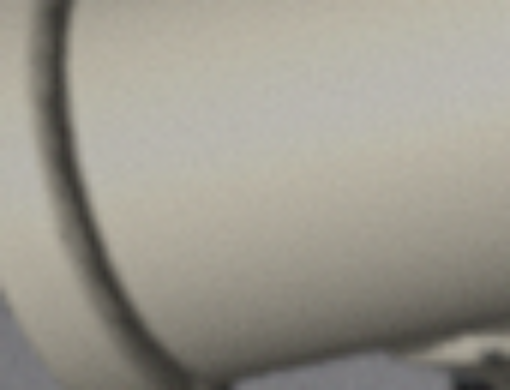

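The arm hides the drive, so I'll check it later. Gripping the battery at (495.5,118).

```bash
python3 -m crank '[[[0.06,0.02,0.4,0,0,0,1],[0,0,0.7,0,0,0,1],[0,0,0.7,0,0,0,1],[0,0,0.7,0,0,0,1],[0,0,0.7,0,0,0,1],[0,0,0.5,0,0,0,1],[0,0,0.3,0,0,0,1],[0,0,0.2,0,0,0,1],[0,0,0,0,0,0,1],[0,0,0,0,0,0,-1],[0,0,0,0,0,0,-1],[0,0,0,0,0,0,-1],[0,0,0,0,0,0,-1],[0,0,0,0,0,0,-1],[0,0,0,0,0,0,-1]]]'
python3 -m crank '[[[0,0,-0.1,0,0,0,-1],[0,0,-0.3,0,0,-0.03,-1],[0,0,-0.5,0,0,-0.06,-1],[0,0,-0.6,0,0,-0.07,-1],[0,0,-0.6,0,0,-0.07,-1],[0,0,-0.2,0,0,-0.07,-1],[0,0,0,0,0,-0.07,-1],[0,0,0,0,0,-0.07,-1],[0,0,0,0,0,-0.07,-1],[0,0,0,0,0,-0.07,-1],[0,0,0,0,0,-0.07,-1],[0,0,0,0,0,-0.07,-1],[0,0,0,0,0,-0.05,-1],[0,0,0,0,0,0,-1]]]' | egrep 'st_f|gap|grip'
python3 plan.py 682.2 -4 40 12.7
```

```text
time_s: 28.5
tool_pos: [496.3, 118.4, 11.8]
tool_rot: [-0.0, 0.996, 0.086, 0.002]
wrist_force: [0.1, -0.8, 5.7]
finger_gap: 44.5
grip_force: 64.0
wrist_force: [0.1, 0.0, -2.9]
finger_gap: 44.0
grip_force: 63.1
t 29.9 pos [494.5 118.4 101.3] yaw 12.3 tilt 0.11 F [ 0.1  0.  -2.9] gap 44.0 grip 63.1 q6 -0.05
world turn 0.4 -> wz share -0.003 | shift shares [-4.02  3.91  1.52]
world turn -179.6 -> wz share 1.497 | shift shares [ 4.02 -3.9   1.54]
```

```bash
python3 -m crank '[[[-0.32,0.31,0,0,0,-0.003,-1],[-0.6,0.58,0,0,0,0,-1],[-0.6,0.58,0,0,0,0,-1],[-0.6,0.58,0,0,0,0,-1],[-0.6,0.58,0,0,0,0,-1],[-0.6,0.58,0,0,0,0,-1],[-0.6,0.58,0,0,0,0,-1],[-0.1,0.12,0.3,0,0,0,-1],[0,0,0.5,0,0,0,-1],[0,0,0.5,0,0,0,-1],[0,0,0.3,0,0,0,-1],[0,0,0,0,0,0,-1],[0,0,0,0,0,0,-1]]]' | egrep 'st_f|gap|grip'
python3 plan.py 682.2 -4 14 12.7
```

```text
wrist_force: [-0.4, 0.5, -2.7]
finger_gap: 44.4
grip_force: 63.1
t 31.2 pos [682.6  -4.1  38.2] yaw 12.6 tilt 0.02 F [-0.4  0.5 -2.7] gap 44.4 grip 63.1 q6 -0.28
world turn 0.1 -> wz share -0.001 | shift shares [ 0.01 -0.01  0.61]
world turn -179.9 -> wz share 1.499 | shift shares [-0.01  0.01  0.61]
```

```bash
python3 -m crank '[[[0,0,0.3,0,0,0,-1],[0,0,0.2,0,0,0,-1],[0,0,0,0,0,0,-1],[0,0,0,0,0,0,-1]]]'| egrep 'pos|st_f'
python3 -m crank '[[[0,0,0.05,0,0,0,-1],[0,0,0,0,0,0,-1]]]'| egrep 'pos|st_f'
python3 -m crank '[[[0,0,0.03,0,0,0,-1],[0,0,0,0,0,0,-1]]]'| egrep 'pos|st_f'
python3 -m crank '[[[0,0,0.02,0,0,0,-1],[0,0,0,0,0,0,-1]]]'| egrep 'pos|st_f'
```

```text
tool_pos: [682.5, -4.4, 17.7]
wrist_force: [0.1, 0.1, -2.8]
tool_pos: [682.9, -4.5, 16.2]
wrist_force: [-1.2, 0.0, -3.2]
tool_pos: [682.9, -4.5, 14.9]
wrist_force: [-0.0, 0.1, -2.9]
tool_pos: [683.0, -4.5, 14.9]
wrist_force: [-2.0, 0.7, 1.7]
```

```bash
python3 -m crank '[[[0,0,0,0,0,0,1],[0,0,0,0,0,0,1],[0,0,0,0,0,0,1],[0,0,0,0,0,0,1],[0,0,-0.2,0,0,0,1],[0,0,-0.5,0,0,0,1],[0,0,-0.7,0,0,0.07,1],[0,0,-0.8,0,0,0.07,1],[0,0,-0.8,0,0,0.07,1],[0,0,-0.8,0,0,0.07,1],[0,0,-0.3,0,0,0.07,1],[0,0,0,0,0,0.07,1],[0,0,0,0,0,0.07,1],[0,0,0,0,0,0.07,1],[0,0,0,0,0,0.07,1],[0,0,0,0,0,0.07,1],[0,0,0,0,0,0.07,1],[0,0,0,0,0,0.035,1],[0,0,0,0,0,0,1]]]' | head -2
python3 plan.py 491.4 -89.5 180 96
```

```text
time_s: 34.1
tool_pos: [682.9, -4.4, 178.8]
t 34.1 pos [682.9  -4.4 178.8] yaw -84.0 tilt 0.04 F [ 0.   0.6 -0.8] gap 85.3 grip 0.0 q6 1.41
world turn 0.0 -> wz share -0.0 | shift shares [-4.98  1.61 -0.03]
world turn -180.0 -> wz share 1.5 | shift shares [ 4.98 -1.61 -0.03]
```

```bash
python3 -m crank '[[[-0.4,0.13,0,0,0,0,1],[-0.8,0.26,0,0,0,0,1],[-0.8,0.26,0,0,0,0,1],[-0.8,0.26,0,0,0,0,1],[-0.8,0.26,0,0,0,0,1],[-0.8,0.26,0,0,0,0,1],[-0.58,0.18,0,0,0,0,1],[0,0,0,0,0,0,1],[0,0,0,0,0,0,1]]]' | head -2
python3 - <<'E'
from h import *
p,d,i,s=cam("wrist")
W=hmap(i,d,s); Z=np.where(d>0,W[...,2],0)
near=(np.hypot(W[...,0]-491,W[...,1]+90)<80)&(Z<60)&(np.arange(480)[:,None]<345)
print("brick",rect(i,near&(Z>12),24,s),np.median(Z[near&(Z>12)]))
p,d,i,s=cam("top"); W=hmap(i,d)
for n,b in (("drive",(85,205,170,270)),("batt",(235,160,335,225))):
    k=box(p,*b)&(W[...,2]>17)&(W[...,2]<60); print(n,rect(i,k,27),np.percentile(W[k][:,2],[10,50,90]))
cv2.imwrite("pics/t5.png",cv2.resize(p[150:350,80:340],None,fx=3,fy=3)[:,:,::-1])
E
python3 plan.py 491.4 -89.5 8 96
```

```text
time_s: 35.0
tool_pos: [491.7, -89.5, 178.9]
brick [array([494.5, -89.6, 117.4,  52.7,   6.1, 326.8, 210.5])] 22.628943534634118
drive [array([593.3, 355.1, 101.7,  61.5, -87.6, 126.1, 238.2])] [24.93951739 28.28753044 30.87055102]
batt [array([671.2,  37.5,  56.8,  49.3, -78.1, 263.9, 196.2])] [25.74844959 28.81334131 31.27529466]
t 35.1 pos [492.1 -89.1 178.3] yaw -83.9 tilt 0.04 F [ 1.1  1.4 -0.8] gap 85.4 grip 0.0 q6 1.22
world turn -0.1 -> wz share 0.001 | shift shares [-0.02  0.01  4.26]
world turn 179.9 -> wz share -1.499 | shift shares [ 0.02 -0.01  4.26]
```

View pics/t5.png

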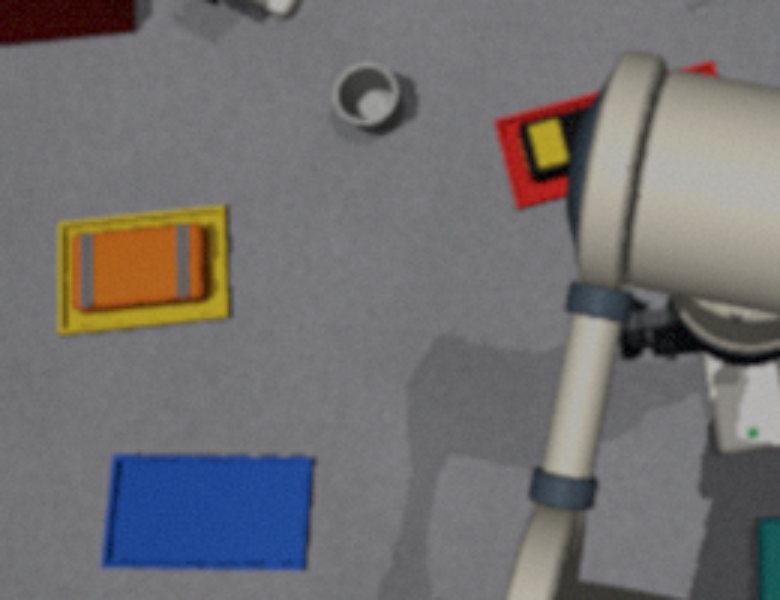

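Battery is in the red tray (part hidden at 550,145). The drive at (140,268) is inside the yellow tray but slightly off centre; I'll check it with the wrist camera. Grip the white brick next.

```bash
python3 -m crank '[[[0.03,0,0.4,0,0,0,1],[0,0,0.7,0,0,0,1],[0,0,0.7,0,0,0,1],[0,0,0.7,0,0,0,1],[0,0,0.7,0,0,0,1],[0,0,0.5,0,0,0,1],[0,0,0.3,0,0,0,1],[0,0,0.2,0,0,0,1],[0,0,0,0,0,0,1],[0,0,0,0,0,0,-1],[0,0,0,0,0,0,-1],[0,0,0,0,0,0,-1],[0,0,0,0,0,0,-1],[0,0,0,0,0,0,-1],[0,0,0,0,0,0,-1]]]'
python3 -m crank '[[[0,0,-0.1,0,0,0,-1],[0,0,-0.3,0,0,-0.05,-1],[0,0,-0.5,0,0,-0.06,-1],[0,0,-0.6,0,0,-0.07,-1],[0,0,-0.6,0,0,-0.07,-1],[0,0,-0.2,0,0,-0.07,-1],[0,0,0,0,0,-0.07,-1],[0,0,0,0,0,-0.07,-1],[0,0,0,0,0,-0.07,-1],[0,0,0,0,0,-0.07,-1],[0,0,0,0,0,-0.07,-1],[0,0,0,0,0,-0.004,-1],[0,0,0,0,0,0,-1]]]' | egrep 'st_f|gap|grip'
python3 plan.py 409.3 309 40 -3.2
```

```text
time_s: 36.6
tool_pos: [493.9, -89.7, 12.0]
tool_rot: [0.001, 0.999, 0.052, 0.002]
wrist_force: [0.0, -0.2, 5.3]
finger_gap: 52.2
grip_force: 64.8
wrist_force: [-0.4, 0.5, -2.9]
finger_gap: 52.2
grip_force: 63.8
t 37.9 pos [492.3 -89.1 101.5] yaw -3.3 tilt 0.07 F [-0.4  0.5 -2.9] gap 52.2 grip 63.8 q6 -0.19
world turn 0.1 -> wz share -0.001 | shift shares [ 9.82 -2.63  1.54]
world turn -179.9 -> wz share 1.499 | shift shares [-9.82  2.63  1.53]
```

```bash
python3 -m crank '[[[0.42,-0.13,0,0,0,0,-1],[0.9,-0.24,0,0,0,0,-1],[0.9,-0.24,0,0,0,0,-1],[0.9,-0.24,0,0,0,0,-1],[0.9,-0.24,0,0,0,0,-1],[0.9,-0.24,0,0,0,0,-1],[0.9,-0.24,0,0,0,0,-1],[0.9,-0.24,0,0,0,0,-1],[0.9,-0.24,0,0,0,0,-1],[0.9,-0.24,0,0,0,0,-1],[0.9,-0.24,0,0,0,0,-1],[0.4,-0.1,0.3,0,0,0,-1],[0,0,0.5,0,0,0,-1],[0,0,0.5,0,0,0,-1],[0,0,0.3,0,0,0,-1],[0,0,0,0,0,0,-1],[0,0,0,0,0,0,-1]]]' | egrep 'st_f|gap|grip'
python3 plan.py 409.3 309 14 -3.2
```

```text
wrist_force: [0.5, 0.5, -2.7]
finger_gap: 52.2
grip_force: 63.8
t 39.6 pos [409.1 308.6  38.5] yaw -3.2 tilt 0.01 F [ 0.5  0.5 -2.7] gap 52.2 grip 63.8 q6 0.64
world turn -0.0 -> wz share 0.0 | shift shares [0.01 0.   0.61]
world turn 180.0 -> wz share -1.5 | shift shares [-0.01 -0.    0.61]
```

```bash
python3 -m crank '[[[0,0,0.3,0,0,0,-1],[0,0,0.2,0,0,0,-1],[0,0,0,0,0,0,-1],[0,0,0,0,0,0,-1]]]'| egrep 'pos|st_f'
python3 -m crank '[[[0,0,0.05,0,0,0,-1],[0,0,0,0,0,0,-1]]]'| egrep 'pos|st_f'
python3 -m crank '[[[0,0,0.03,0,0,0,-1],[0,0,0,0,0,0,-1]]]'| egrep 'pos|st_f'
python3 -m crank '[[[0,0,0.02,0,0,0,-1],[0,0,0,0,0,0,-1]]]'| egrep 'pos|st_f'
```

```text
tool_pos: [408.7, 308.5, 17.8]
wrist_force: [-0.2, 0.2, -3.0]
tool_pos: [409.0, 308.7, 16.2]
wrist_force: [-0.3, 0.1, -3.5]
tool_pos: [409.1, 308.8, 15.1]
wrist_force: [0.2, 0.7, -2.4]
tool_pos: [409.1, 308.8, 15.1]
wrist_force: [-2.6, -1.9, 4.6]
```

```bash
python3 -m crank '[[[0,0,0,0,0,0,1],[0,0,0,0,0,0,1],[0,0,0,0,0,0,1],[0,0,0,0,0,0,1],[0,0,-0.2,0,0,0,1],[0,0,-0.5,0,0,0,1],[0,0,-0.8,0,0,-0.05,1],[0,0,-0.8,0,0,0,1],[0,0,-0.8,0,0,0,1],[0,0,-0.8,0,0,0,1],[0,0,-0.2,0,0,0,1],[0.13,0.66,0,0,0,0,1],[0.2,0.8,0,0,0,0,1],[0.2,0.8,0,0,0,0,1],[0.2,0.8,0,0,0,0,1],[0.2,0.8,0,0,0,0,1],[0.15,0.66,0,0,0,0,1],[0,0,0,0,0,0,1],[0,0,0,0,0,0,1]]]' | head -2
python3 - <<'E'
from h import *
p,d,i,s=cam("wrist"); cv2.imwrite("pics/w3.png",p[:,:,::-1])
W=hmap(i,d,s); Z=np.where(d>0,W[...,2],0); h=cv2.cvtColor(p,cv2.COLOR_RGB2HSV)
near=(np.hypot(W[...,0]-595,W[...,1]-360)<95)&(Z<60)&(np.arange(480)[:,None]<345)
print("drive",rect(i,near&(Z>17),27,s))
print("tray",rect(i,near&(h[...,0]>=5)&(h[...,0]<35)&(h[...,1]>100),8,s))
E
python3 plan.py 595 360 20 2.9
```

```text
time_s: 42.5
tool_pos: [587.0, 360.7, 176.4]
drive [array([594.9, 362.6,  98.1,  57.9, -87.6, 336.1, 215.6])]
tray [array([595.9, 363.2, 127.8,  87.7, -87.2, 336.8, 205.6])]
t 42.55 pos [586.6 360.8 177.4] yaw 2.9 tilt 0.09 F [-0.2  0.   0.2] gap 85.1 grip 0.0 q6 0.45
world turn 0.0 -> wz share -0.0 | shift shares [-0.03  0.21  3.93]
world turn -180.0 -> wz share 1.5 | shift shares [ 0.03 -0.2   3.93]
```

View pics/w3.png

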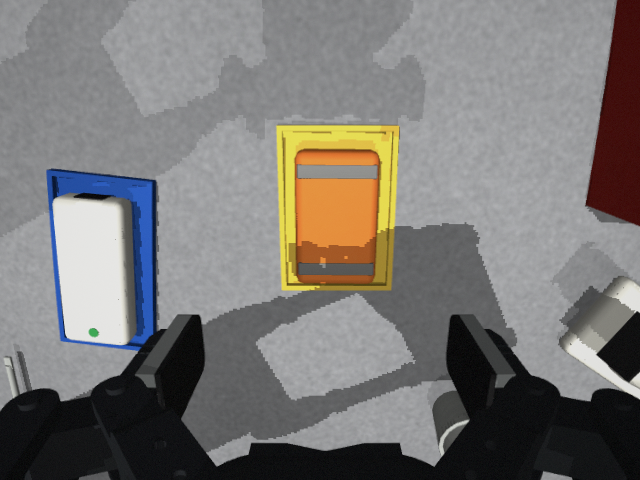

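Per the wrist view, the drive at (337,216) is inside the yellow tray and roughly centred, and the brick at (93,268) is in the blue tray. I'll back off to the start area for a clear top check.

```bash
python3 -m crank '[[[0.2,-0.4,-0.3,0,0,0,1],[0.4,-0.75,-0.4,0,0,0,1],[0.4,-0.75,-0.3,0,0,0,1],[0.4,-0.75,-0.3,0,0,0,1],[0.4,-0.75,0,0,0,0,1],[0.4,-0.75,0,0,0,0,1],[0.4,-0.75,0,0,0,0,1],[0.4,-0.75,0,0,0,0,1],[0.4,-0.75,0,0,0,0,1],[0.4,-0.75,0,0,0,0,1],[0.4,-0.75,0,0,0,0,1],[0.4,-0.6,0,0,0,0,1],[0.2,-0.3,0,0,0,0,1],[0,0,0,0,0,0,1],[0,0,0,0,0,0,1]]]' | head -2
python3 - <<'E'
from h import *
p,d,i,s=cam("top"); W=hmap(i,d); Z=W[...,2]; h=cv2.cvtColor(p,cv2.COLOR_RGB2HSV); H,S,V=[h[...,k].astype(int) for k in range(3)]
L=[("batt",(235,160,335,230)),("brick",(100,285,205,355)),("drive",(85,205,170,270)),("hs",(395,270,470,335)),("fan",(410,195,465,250))]
for n,b in L:
    k=box(p,*b)&(Z>(17 if n!="fan" else 14))&(Z<60); P=W[k]; r=cv2.minAreaRect(np.float32(P[:,:2]))
    print(n,rect(i,k,27 if n!="fan" else 23),"pts",np.round(r[0],1),np.round(r[1],1),"z",np.percentile(P[:,2],[10,50,90]).round(1))
cv2.imwrite("pics/top9.png",cv2.resize(p[150:350,80:480],None,fx=2,fy=2)[:,:,::-1])
p,d,i,s=cam("side"); cv2.imwrite("pics/side9.png",p[:,:,::-1])
E
```

```text
time_s: 44.05
tool_pos: [226.1, 534.5, 230.8]
batt [array([681.7,  -8. , 150.3,  48.8, -77.2, 286. , 191.9])] pts [683.4  -7.5] [ 47.8 150.8] z [25.6 28.6 31. ]
brick [array([409.5, 304.2, 122.8,  51.2,  86.8, 147.3, 320.1])] pts [409.7 306.3] [122.5  51.5] z [25.7 28.5 31. ]
drive [array([593.2, 355.2, 101.4,  61.7, -87.6, 126. , 238.2])] pts [594.9 357.1] [61.5 99.9] z [24.8 28.3 30.9]
hs [array([ 433.3, -319. ,   78.9,    2.5,  -82.1,  432.5,  292.7])] pts [ 415.6 -321.1] [49.9 80.3] z [25.2 28.4 30.4]
fan [array([ 594.7, -357. ,   43.5,   41.8,  -81.7,  441.1,  220.9])] pts [ 595.  -356.2] [40.5 65.4] z [17.8 22.9 26. ]
```

View pics/top9.png

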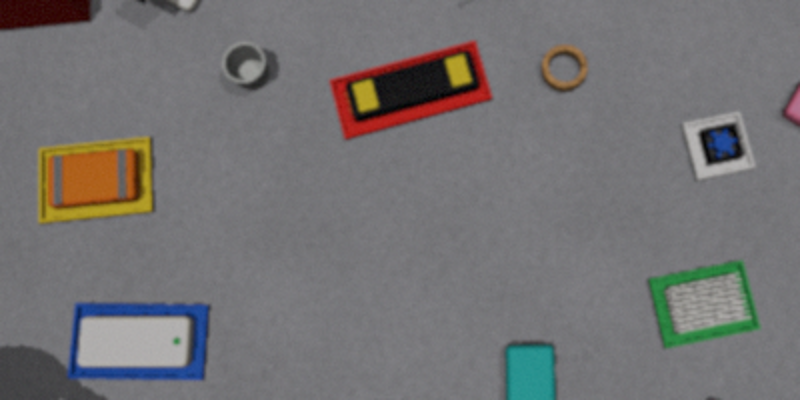

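View pics/side9.png

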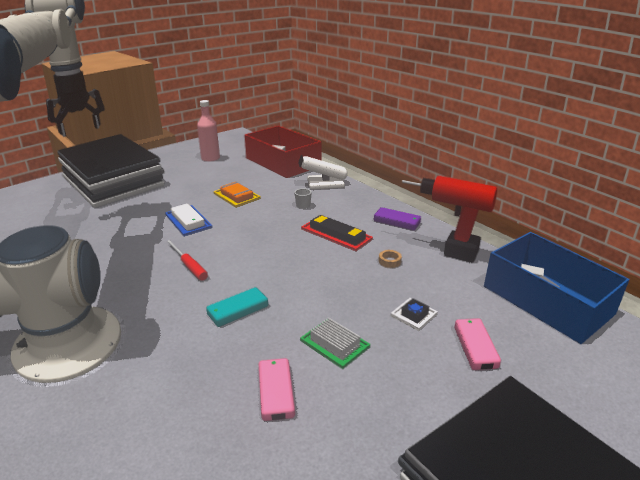

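Both views show all five parts lying flat in their own trays, inside the rims, with top surfaces about 27–28 mm up (fan 23). The robot is clear of everything.

```bash
python3 -c "
from cell import manip
print(manip.job_done())"
```

```text
the job is handed in; nothing more can be done
None
```

All five parts are flat, right way up and inside the rims of their own trays, and the job was handed in at about 44 s; the drive sits roughly 4 mm off centre, still inside the yellow tray.

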